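Read the enamelling kiln with the reference probe through its cover

TASK

Before its first firing the cold kiln gets a reference reading with the cover on: first swing the kiln's cover by its knob over the chamber until it clicks into its end detent, then lift the reference probe out of its holder. Lower the probe upright through the guide hole in the cover until its tip is about half-way down the chamber, never letting the probe touch the cover or the kiln, and finish while still holding it there, still, upright and centred in the hole. Leave everything else on the bench where it lies.

Things in the scene. Friction and masses are not known exactly. Their poses are not given: they have to be found in the camera images.
- kiln: Round top-loading kiln, fixed; steel shell 206 mm across, white rim 105 mm high. Chamber 110 mm across, its floor 40 mm above the bench, 65 mm deep. Origin on the bench under the chamber's centre, z up, x from the grey control box (reaching to -131 mm, 80 mm high) to the hinge post (at +112 mm, 144 mm high) and the detent's sprung roller (140 to 205 mm, 125 mm high). Its yaw varies.
- cover (a joint): The kiln's swing cover turns level about the hinge post. 0 rad = closed over the chamber, in its end detent against a stop; grows to 1.6 as it swings aside, clockwise seen from above. Friction is about 0.4 N at the knob. From about 0.35 to 0.16 rad a sprung roller resists closing (up to about 4 N at the knob); below about 0.12 rad it pulls the cover home and holds it.
- cover_hinge (a point): Point on the axis of the hinge post, 132 mm above the bench.
- cover_knob (a point): Middle of the cover's upright round wooden knob, 27 mm across, grip part 147 to 177 mm and top 180 mm above the bench, this point 162 mm. It lies 170 mm from the hinge axis and 58 mm beyond the guide hole, in line with both. Moves with the cover.
- cover_hole (a point): Centre of the upper mouth of the guide hole, 132 mm above the bench: round upright bore, 20 mm in diameter, 24 mm long, in the middle of the white steel-rimmed cover (159 mm across, upper face 128 mm high, with a 4 mm thick strap and dark collar round the hole). 112 mm from the hinge axis; over the chamber's centre when closed. Moves with the cover.
- chamber_mid (a point): Point half-way down the chamber on its axis, 73 mm above the bench, where the probe's tip belongs.
- holder: Probe holder: upright tube, 35 mm across, on a round steel foot 90 mm across and 10 mm high, fixed to the bench. Its open top, with a bore of 18 mm, is 125 mm above the bench. Origin on the bench under the tube.
- probe_grip (a point): Middle of the probe's black round handle, 22 mm in diameter, 88 mm long. The probe (loose, 0.12 kg) stands upright in the holder: below the handle a dark disc 32 mm across, 5 mm thick, rests on the holder's top; below that the steel stem, 6 mm in diameter. This point is 160 mm above the stem's tip, the disc's underside 110 mm above the tip. z points from tip to handle.
- probe_tip (a point): Lower end of the probe's stem, on its axis; in the holder it hangs 15 mm above the bench.
- punch_block: Bystander: wooden block 76 mm square with nine steel dapping punches standing in it, 111 mm high in all, fixed to the bench. Origin under its centre. It and the holder may swap places.
- mallet: Bystander: wooden mallet lying on the bench, 240 mm long, head 44 mm across. Origin on its underside.
- mandrel: Bystander: ring mandrel lying on the bench: tapered steel rod with a wooden handle, 305 mm long, up to 27 mm thick. Origin on its underside.
- pliers: Bystander: black-handled flat pliers lying on the bench, 140 mm long, 12 mm high. Origin on its underside.
- enamel_jar: Bystander: small closed jar, 42 mm across, 52 mm high. Origin on its underside.
- flux_jar: Bystander: closed jar, 52 mm across, 60 mm high. Origin on its underside.
- dish: Bystander: white ceramic dish, 80 mm across, 20 mm high. Origin on its underside.
- ring_clamp: Bystander: wooden ring clamp lying on the bench, 140 mm long, 22 mm high. Origin on its underside.
Things that resemble listed ones, but are neither listed nor needed, are in the scene too. What is shaped like the holder but red is not meant.

How it is judged:
On the way, in this order (a step that is already met when the one before it is completed fails the run):
1. the cover is swung shut and sits in its end detent (value of joint cover below 0.04 rad), for 0.3 s.
2. the probe is lifted clear of its holder, the cover still shut (value of joint cover below 0.04 rad and height (world z) of probe_tip above 0.128 m and contact force between probe and holder below 0.1 N), for 0.1 s.
3. the stem has entered the guide hole (value of joint cover below 0.04 rad and height (world z) of probe_tip below 0.108 m and horizontal distance between probe_tip and cover_hole below 0.008 m), for 0.1 s.
At the end, for the whole second after the job is handed in: Cover shut in its detent (within 0.04 rad); the fingers hold the probe still (under 20 mm/s), upright within 0.07 rad, its tip within 4 mm of the guide hole's axis and 55 to 91 mm above the bench (chamber middle within 18 mm), touching neither cover nor kiln (value of joint cover below 0.04 rad and horizontal distance between probe_tip and cover_hole below 0.004 m and angle between probe_tip's own z axis and vertical below 0.07 rad and height (world z) of probe_tip between 0.055 and 0.091 m and contact force between probe and kiln below 0.1 N and contact force between the fingers and probe above 1 N and linear speed of probe below 0.02 m/s); the arm keeps its last pose, push and grip.
It fails at once if the probe touches the kiln or its cover (contact force between probe and kiln above 0.5 N).
It fails at once if a bystander is shoved more than 20 mm (distance of any of mallet, mandrel, pliers, enamel_jar, flux_jar, dish, ring_clamp from where it was at the start of the episode above 0.02 m).
It also fails if it takes over 64 s, if anything falls off the work surface, if the arm or the gripper's body presses on something with over 40 N, if the wrist force passes 120 N, or if a joint passes its speed limit or range.

ROBOT

A 6-joint arm with a two-finger parallel gripper is mounted at the origin on the work surface. World frame = base frame: x ahead of the robot, y to its left, z up, the work surface at z = 0. Lengths are in m, angles in rad, forces in N, time in s.
With the tool pointing down it reaches from about 0.375 to 0.925 m from the base axis. Payload 5.7 kg.
Tool frame: the origin (TCP) lies on the centre line of the jaws, within the pads' length; the fingertips stand 11 mm ahead of it and the grasp point (between the pads) lies 8 mm behind it; z points along the fingers, y is the line along which they close (so a half turn about z gives the same grasp; the last joint's range is limited). The gripper opens to 88 mm and grips with 3 to 60 N. Pads are 20 mm wide; open, the fingers measure 115 mm over their backs; the gripper's body (75 mm by 178 mm) begins 61 mm behind the grasp point.
Start: joints at [-1.276, 0.359, 1.51, -0, 1.272, -0.115], TCP at [0.239, -0.55, 0.234] pointing down, gripper open.
Joint ranges: [-2.97, 2.97], [-1.01, 2.36], [0.21, 2.38], [-0.96, 4.11], [0.2, 2.71], [-2.98, 2.98]. Speed limits (rad/s): [2.39, 2.39, 3.14, 3.14, 3.14, 3.14].

INTERFACE

Orientations are given as a 3x3 rotation matrix whose columns are the frame's x, y, z axes.
In Python, from station import env, viewer, workorder gives the robot as it stands.
- The arm moves only by the tool apply_moves, never from a script. Its argument "plan" is one flat list of numbers, 7 for each row, row after row: the turn, a rotation vector about the tool's x, y, z in degrees, then the shift along the tool's x, y, z in mm, then the finger opening in mm, from 0 to 87.8. A call has 1 to 8 rows; each row shifts and turns the commanded pose from where the row before left it, along the tool's axes as they then stand; what a row does not reach is not made up. A row lasts 1/8 s, in which the tool goes at most 62.5 mm and 10.7 degrees, less where a joint would pass 70% of its speed; a pose out of reach is approached as far as the arm can. A call with a gripper value outside its range is refused whole. The fingers move at their own pace and stop on an object; the grip force is fixed at half the most. Time passes only in rows, so rows that do not move let the fingers close. It gives the time, the measured TCP pose, the force, the opening and the grip force at its end, in the units of the state.
- env.get_state(): the state, without advancing time (a new reading comes with each control period).
- viewer.capture(name): name is "scene" or "top"; returns a dict with "frame" (480x640x3 uint8, blue, green, red), "intrinsics" (3x3 intrinsics, pixels), "R" (3x3) and "t" (3): a world point X has camera coordinates R X + t. Camera axes: x right, y down, z forward; pixel columns grow to the right and rows downward; lengths in m; the calibration is good to about 2 mm. A picture is of the moment at which its call begins. There is no depth.
- workorder.close_job(): hands the job in; it is judged then, once.
Trained networks look in the newest picture that a camera, given by its name, has taken for a name from the list of things; names that differ only in an ending like _2 or _b are one class to them, and where a whole thing is asked for, a point or a joint stands for the part that bears it (a point fixed in the world has none). Each returns a list of dicts, best first, with "conf" (0 to 1); they miss things now and then, are a little off and sometimes report something else, mostly with a low value. They report only what shows in the picture. A call takes as long as a camera call. They do not tell look-alikes from the thing itself.
- viewer.spot_in(camera, thing): "at" ([x, y, z] in m, in world coordinates, good to about 4 mm: the middle of the surface that is visible of it).
- viewer.outline_of(camera, thing): "region" (480x640 bool, what is visible of it).
- viewer.mark_of(camera, thing): "at" ([x, y, z] in m, in world coordinates, good to about 4 mm: a listed point, or the origin of a listed thing).
The state is a dict: "time": time; "q": joint angles; "qd": joint speeds; "effort": joint torques, N m; "tool_pos": TCP position; "eef_rot": TCP orientation; "wrist_force": force on the tool from outside, world axes, zero at the start; "moment": the same for the moment, N m; "finger_gap": finger opening in m; "grip_force": force on a finger pad.
Only numpy, scipy, OpenCV 4.12 (cv2) and the standard library are available. Lean on these libraries where they do the work, as an engineer would, in place of code of your own. Each camera call takes 0.05 s, during which the arm holds its last target. There are 200 camera calls.

## Working session

There is one attempt and no reset: what is moved stays moved. The work goes in short steps, Python scripts to look and compute and a tool call to move; the robot and the scene stay as the last step left them, time stands still between calls to the robot, and variables do not carry over. Pictures are saved under pics/ and viewed, at most 10 in all, crops included, and the job is handed in when it is done.

Besides the shell and the picture viewer there is one more tool, called after "Request:" as name(argument=value, ...) on one line, values as JSON. apply_moves: Moves the arm, as the interface text tells. Its arguments: {"type":"object","properties":{"plan":{"type":"array"}},"required":["plan"]}

```bash
mkdir -p pics; cat > h.py <<'E'
import numpy as np, cv2
from station import env, viewer, workorder
def proj(c,X):
    p=c["R"]@np.array(X)+c["t"]; p=c["intrinsics"]@p; return p[:2]/p[2]
def ray(c,u,v,z):
    d=c["R"].T@np.linalg.inv(c["intrinsics"])@[u,v,1]; o=-c["R"].T@c["t"]
    return o+d*(z-o[2])/d[2]
E
python3 - <<'E'
from h import *
np.set_printoptions(precision=3,suppress=True)
fs=[]
for n in("scene","top"):
    c=viewer.capture(n);cv2.imwrite(f"pics/{n}0.png",c["frame"])
    print(n,"cam",-c["R"].T@c["t"])
    for t in("kiln","cover_hinge","cover_knob","cover_hole","holder","probe_grip","probe_tip","punch_block"):
        print(t,[(np.array(d["at"]).round(3).tolist(),round(d["conf"],2),proj(c,d["at"]).round().tolist()) for d in viewer.mark_of(n,t)[:3]])
s=env.get_state();print(s)
E
```

```text
scene cam [ 1.036 -0.973  1.01 ]
kiln [([0.492, 0.095, 0.003], 0.83, [350.0, 222.0])]
cover_hinge [([0.605, 0.1, 0.131], 0.79, [390.0, 200.0])]
cover_knob []
cover_hole [([0.55, 0.196, 0.131], 0.58, [388.0, 176.0])]
holder [([0.49, -0.374, -0.004], 0.81, [252.0, 331.0]), ([0.442, -0.631, -0.001], 0.67, [159.0, 402.0])]
probe_grip [([0.487, -0.379, 0.178], 0.59, [243.0, 278.0]), ([0.656, -0.201, -0.001], 0.26, [349.0, 312.0])]
probe_tip []
punch_block [([0.536, -0.179, -0.0], 0.58, [312.0, 287.0]), ([0.718, -0.138, 0.0], 0.47, [383.0, 306.0])]
top cam [ 0.314 -0.093  1.759]
kiln [([0.49, 0.094, 0.002], 0.75, [243.0, 255.0])]
cover_hinge [([0.605, 0.097, 0.132], 0.95, [236.0, 208.0])]
cover_knob [([0.529, 0.248, 0.165], 0.95, [178.0, 235.0])]
cover_hole [([0.561, 0.197, 0.133], 0.69, [200.0, 225.0]), ([0.608, 0.099, 0.128], 0.68, [236.0, 207.0]), ([0.441, 0.366, 0.002], 0.48, [149.0, 273.0])]
holder [([0.488, -0.379, -0.003], 0.86, [403.0, 252.0]), ([0.445, -0.632, 0.0], 0.8, [489.0, 265.0])]
probe_grip [([0.487, -0.378, 0.174], 0.61, [413.0, 246.0]), ([0.715, -0.136, -0.002], 0.44, [319.0, 178.0])]
probe_tip []
punch_block [([0.534, -0.178, -0.002], 0.84, [335.0, 238.0])]
{'time': 0.9, 'q': array([-1.276,  0.359,  1.51 ,  0.   ,  1.273, -0.115]), 'qd': array([-0.002, -0.   , -0.001, -0.002,  0.   ,  0.   ]), 'effort': array([  0.   , -51.531, -27.113,   0.067,   0.024,  -0.   ]), 'tool_pos': array([ 0.239, -0.55 ,  0.234]), 'eef_rot': array([[ 0.917,  0.398, -0.   ],
       [ 0.398, -0.917,  0.   ],
       [ 0.   , -0.   , -1.   ]]), 'wrist_force': array([-0.53 , -0.85 ,  0.466]), 'moment': array([-0.04 , -0.064, -0.005]), 'grip_force': 0.0, 'finger_gap': 0.0877182454292313}
```

View pics/scene0.png

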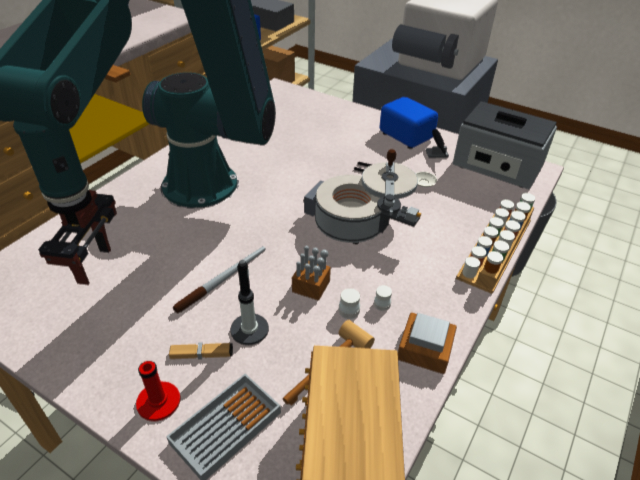

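View pics/top0.png

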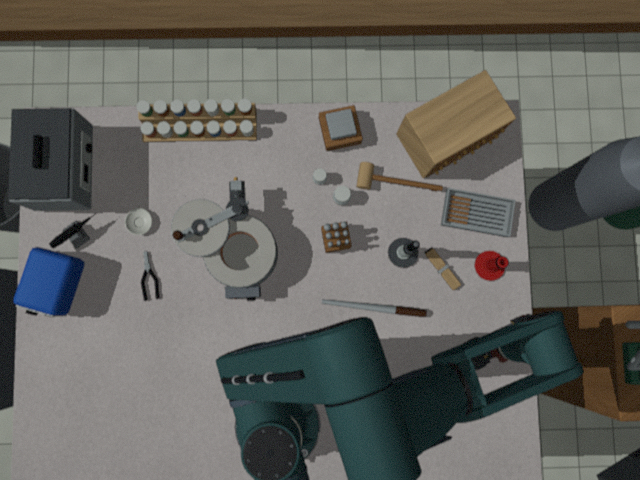

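The scene shows the kiln at about (350,205) with its cover swung aside. The wooden knob is at (391,155). The black-handled probe stands in a steel holder at (246,290–330). The look-alike is the red holder at (155,385) in scene and (490,263) in top. The steel holder at (250,325) in scene and (404,250) in top is the one meant, because it isn't red and holds the probe. I'll confirm it in a crop while lifting the arm and moving toward the knob.

```bash
python3 - <<'E'
import cv2,numpy as np
s=cv2.imread("pics/scene0.png");t=cv2.imread("pics/top0.png")
a=cv2.resize(s[240:430,120:310],(400,400),interpolation=2);b=cv2.resize(t[170:310,150:290],(400,400),interpolation=2)
cv2.imwrite("pics/crop1.png",np.hstack([a,b]))
E
```

```text
(no output)
```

View pics/crop1.png

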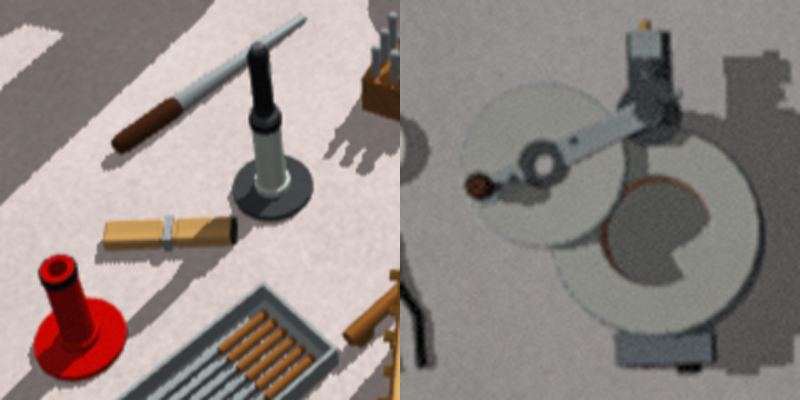

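Request:
apply_moves(plan=[0,0,0,0,0,-58,60,0,0,0,0,0,-58,60,0,0,0,36.5,-38.5,0,60,0,0,0,36.5,-38.5,0,60,0,0,0,36.5,-38.5,0,60,0,0,0,36.5,-38.5,0,60,0,0,0,36.5,-38.5,0,60,0,0,0,36.5,-38.5,0,60])

```text
time: 1.9
tool_pos: [0.3482, -0.2496, 0.3499]
eef_rot: [[0.917, 0.398, 0.001], [0.398, -0.917, -0.0], [0.0, 0.001, -1.0]]
wrist_force: [0.6, -0.5, 0.4]
finger_gap: 0.0602
grip_force: 0.0
```

The crop confirms it: the steel holder at left (270,180) carries the probe, and the red one at (80,310) is empty. The knob shows at right (480,185), the guide hole at (543,162) and the hinge at (650,110).

Request:
apply_moves(plan=[0,0,0,36.5,-38.5,0,60,0,0,0,36.5,-38.5,0,60,0,0,0,36.5,-38.5,0,60,0,0,0,36.5,-38.5,0,60,0,0,0,36.5,-38.5,0,60,0,0,0,36.5,-38.5,0,60,0,0,0,36.5,-38.5,0,60,0,0,0,36.5,-38.5,0,60])

```text
time: 2.9
tool_pos: [0.4934, 0.1495, 0.3499]
eef_rot: [[0.917, 0.399, 0.001], [0.399, -0.917, -0.0], [0.001, 0.0, -1.0]]
wrist_force: [0.3, -0.2, 0.9]
finger_gap: 0.0602
grip_force: 0.0
```

Request:
apply_moves(plan=[0,0,-10,0,0,0,60,0,0,-10,0,0,0,60,0,0,-10,0,0,0,60,0,0,-10,0,0,0,60,0,0,-10,0,0,0,60,0,0,-10,0,0,0,60,0,0,-10,0,0,0,60,0,0,-10,0,0,0,60])

```text
time: 3.9
tool_pos: [0.4929, 0.1477, 0.3497]
eef_rot: [[-0.239, 0.971, -0.0], [0.971, 0.239, 0.0], [0.0, 0.0, -1.0]]
wrist_force: [0.4, -0.3, 0.5]
finger_gap: 0.06
grip_force: 0.0
```

Request:
apply_moves(plan=[0,0,-10,0,0,0,60,0,0,-3.5,0,0,0,60,0,0,0,0,0,0,60])

```text
time: 4.28
tool_pos: [0.4929, 0.1477, 0.3497]
eef_rot: [[-0.453, 0.891, 0.0], [0.891, 0.453, 0.0], [0.0, 0.0, -1.0]]
wrist_force: [-0.1, 0.2, 0.8]
finger_gap: 0.0598
grip_force: 0.0
```

```bash
python3 - <<'E'
from h import *
np.set_printoptions(precision=4,suppress=True)
s=env.get_state();print(s["tool_pos"],s["eef_rot"],s["q"])
ang=lambda R:np.degrees(np.arctan2(R[1,0],R[0,0]))
print("xang",ang(s["eef_rot"]))
for n in("scene","top"):
  A={}
  for k in range(4):
    c=viewer.capture(n)
    for t in("kiln","cover_hinge","cover_knob","cover_hole"):
        d=viewer.mark_of(n,t)
        if d:A.setdefault(t,[]).append(d[0]["at"])
  for t in A:print(n,t,len(A[t]),np.median(A[t],0),np.std(A[t],0))
E
```

```text
[0.4929 0.1477 0.3497] [[-0.4531  0.8915  0.    ]
 [ 0.8915  0.4531  0.0001]
 [ 0.0001  0.0001 -1.    ]] [ 0.1567  0.145   1.5168  0.0001  1.4798 -0.3136]
xang 116.94296943769471
scene kiln 4 [0.496  0.0922 0.0029] [0.0013 0.0011 0.0008]
scene cover_hinge 4 [0.6012 0.0984 0.1321] [0.0013 0.0019 0.0008]
scene cover_knob 4 [0.5307 0.2504 0.1575] [0.0017 0.0012 0.0024]
scene cover_hole 4 [0.5526 0.1961 0.1321] [0.0013 0.0013 0.0016]
top kiln 4 [0.4895 0.094  0.0019] [0.0012 0.0009 0.0005]
top cover_hinge 4 [0.607  0.0969 0.1302] [0.0004 0.0012 0.0011]
top cover_hole 4 [0.5598 0.1988 0.1331] [0.0009 0.0015 0.0008]
top cover_knob 1 [0.4916 0.095  0.0029] [0. 0. 0.]
```

Request:
apply_moves(plan=[0,0,0,37,39.5,0,60,0,0,0,37,39.5,0,60,0,0,0,0,0,50,60,0,0,0,0,0,50,60,0,0,0,0,0,0,60])

```text
time: 6.9
tool_pos: [0.5268, 0.2486, 0.246]
eef_rot: [[-0.454, 0.891, -0.008], [0.891, 0.454, -0.003], [0.001, -0.009, -1.0]]
wrist_force: [-0.1, 0.2, -0.3]
finger_gap: 0.0601
grip_force: 0.0
```

Request:
apply_moves(plan=[0,0,0,0,0,30,60,0,0,0,0,0,20,60,0,0,0,0,0,20,60,0,0,0,0,0,20,60,0,0,0,0,0,0,60])

```text
time: 7.52
tool_pos: [0.5304, 0.2494, 0.1607]
eef_rot: [[-0.453, 0.891, 0.0], [0.891, 0.453, 0.0], [0.0, 0.0, -1.0]]
wrist_force: [-0.3, 0.4, -0.6]
finger_gap: 0.0601
grip_force: 0.0
```

```bash
python3 - <<'E'
from h import *
c=viewer.capture("scene");f=c["frame"]
s=env.get_state();print(s["tool_pos"],s["wrist_force"])
x,y=map(int,proj(c,s["tool_pos"]));print(x,y)
cv2.imwrite("pics/c2.png",cv2.resize(f[y-70:y+80,x-100:x+100],(800,600),interpolation=2))
E
```

```text
[0.53088675 0.24965581 0.1613735 ] [0.11789272 0.77255832 0.44584027]
391 155
```

View pics/c2.png

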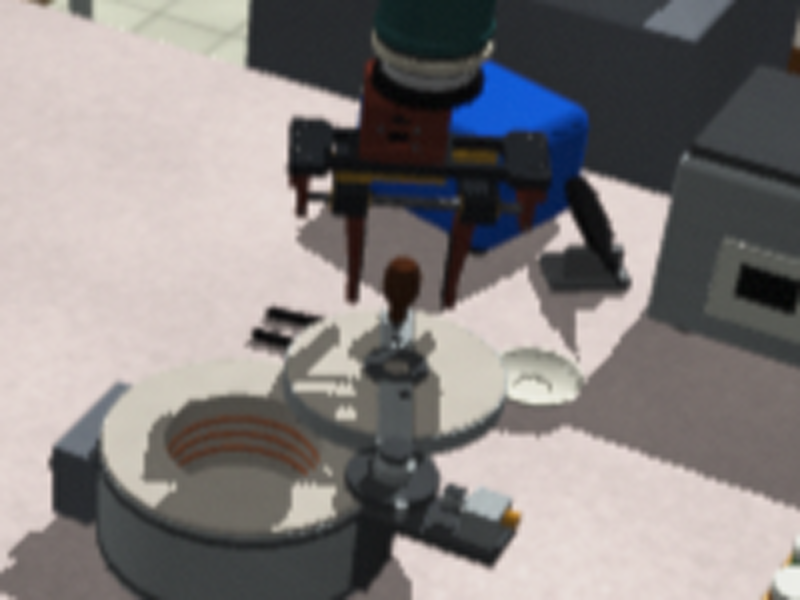

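The knob stands between the open fingers at about (400,280), with the cover's hole at (395,365). I'll close to a loose cage and start along the arc.

Request:
apply_moves(plan=[0,0,0,0,0,1,30,0,0,0,0,0,0,30,0,0,0,0,0,0,30,0,0,0,0,0,0,30,0,0,-4,-0.4,-11.9,0,30,0,0,-4,-0.4,-11.9,0,30,0,0,-4,-0.4,-11.9,0,30,0,0,0,0,0,0,30])

```text
time: 8.57
tool_pos: [0.4992, 0.2297, 0.1587]
eef_rot: [[-0.628, 0.778, -0.001], [0.778, 0.628, -0.0], [0.0, -0.001, -1.0]]
wrist_force: [-1.1, -0.7, -0.3]
finger_gap: 0.0301
grip_force: 0.8
```

```bash
cat >st.py <<'E'
from h import *
s=env.get_state();p=s["tool_pos"];R=s["eef_rot"];h=np.array([.604,.0975])
d=p[:2]-h
print("t",s["time"],p.round(4),"r",np.hypot(*d).round(4),"ang",np.degrees(np.arctan2(d[1],d[0])).round(2),"xang",np.degrees(np.arctan2(R[1,0],R[0,0])).round(2),"F",s["wrist_force"].round(1),"gap",round(s["finger_gap"],4),"g",s["grip_force"])
E
python3 st.py
```

```text
t 8.575 [0.4992 0.2297 0.1587] r 0.1688 ang 128.41 xang 128.93 F [-1.1 -0.7 -0.3] gap 0.0301 g 0.791973453015089
```

Request:
apply_moves(plan=[0,0,-4,-0.4,-11.9,0,30,0,0,-4,-0.4,-11.9,0,30,0,0,-4,-0.4,-11.9,0,30,0,0,-4,-0.4,-11.9,0,30,0,0,-4,-0.4,-11.9,0,30,0,0,-4,-0.4,-11.9,0,30,0,0,-4,-0.4,-11.9,0,30,0,0,0,0,0,0,30])

```text
time: 9.57
tool_pos: [0.4503, 0.1641, 0.1588]
eef_rot: [[-0.919, 0.393, 0.0], [0.393, 0.919, 0.0], [0.0, 0.0, -1.0]]
wrist_force: [1.1, 0.1, -0.7]
finger_gap: 0.0298
grip_force: 0.0
```

Request:
apply_moves(plan=[0,0,-4,-0.4,-11.9,0,30,0,0,-4,-0.4,-11.9,0,30,0,0,-4,-0.4,-11.9,0,30,0,0,-2,-0.1,-6,0,30,0,0,-2,-0.1,-6,0,30,0,0,0,0,0,0,30])

```text
time: 10.32
tool_pos: [0.4384, 0.1185, 0.1588]
eef_rot: [[-0.992, 0.125, 0.001], [0.125, 0.992, 0.0], [-0.001, 0.0, -1.0]]
wrist_force: [0.8, -0.8, -0.4]
finger_gap: 0.0296
grip_force: 0.0
```

```bash
python3 st.py
```

```text
t 10.325 [0.4384 0.1185 0.1588] r 0.1669 ang 172.76 xang 172.83 F [ 0.8 -0.8 -0.4] gap 0.0296 g 0.0
```

Request:
apply_moves(plan=[0,0,-2,-0.1,-6,0,30,0,0,-2,-0.1,-6,0,30,0,0,-2,-0.1,-6,0,30,0,0,0,0,0,0,30,0,0,0,0,0,0,30])

```text
time: 10.95
tool_pos: [0.437, 0.1004, 0.1588]
eef_rot: [[-1.0, 0.019, 0.001], [0.019, 1.0, -0.0], [-0.001, -0.0, -1.0]]
wrist_force: [0.3, -3.0, -1.2]
finger_gap: 0.0301
grip_force: 1.4
```

```bash
python3 st.py; python3 - <<'E'
from h import *
np.set_printoptions(precision=4,suppress=True)
for n in("scene","top"):
    c=viewer.capture(n)
    for t in("cover_knob","cover_hole","cover_hinge","kiln"):
        for d in viewer.mark_of(n,t)[:2]:print(n,t,d["at"],d["conf"])
    if n=="scene":
        x,y=350,200;cv2.imwrite("pics/c3.png",cv2.resize(c["frame"][y-90:y+60,x-100:x+100],(800,600),interpolation=2))
E
```

```text
t 10.95 [0.437  0.1004 0.1588] r 0.167 ang 179.02 xang 178.9 F [ 0.3 -3.  -1.2] gap 0.0301 g 1.4449195191264153
scene cover_knob [0.4345, 0.0985, 0.1607] 0.94
scene cover_hole [0.489, 0.0959, 0.1333] 0.65
scene cover_hinge [0.6039, 0.0994, 0.1344] 0.88
scene cover_hinge [0.3334, -0.2649, -0.005] 0.55
scene kiln [0.4933, 0.0926, 0.0011] 0.74
top cover_knob [0.4347, 0.0985, 0.1646] 0.66
top cover_hole [0.4982, 0.0993, 0.1328] 0.94
top cover_hinge [0.6057, 0.0969, 0.1261] 0.61
top kiln [0.4919, 0.0958, 0.0003] 0.9
```

View pics/c3.png

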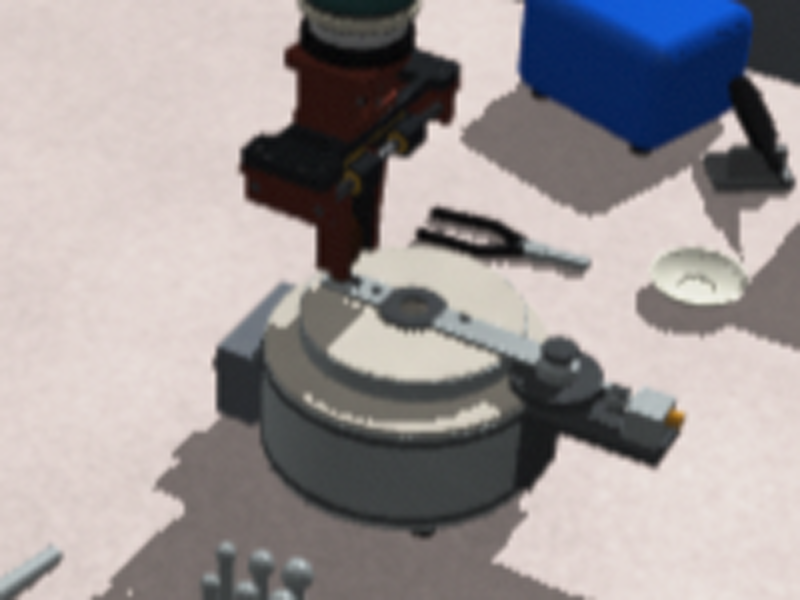

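The cover is almost over the chamber, with the hole at about (412,305). The −y force on the tool means the detent is already pulling the cover home, so I'll follow it to the stop.

Request:
apply_moves(plan=[0,0,-2,0,-5,0,30,0,0,0,0,-2,0,30,0,0,0,0,-1,0,30,0,0,0,0,0,0,30,0,0,0,0,0,0,30])

```text
time: 12.08
tool_pos: [0.4362, 0.0925, 0.1586]
eef_rot: [[-1.0, -0.017, -0.0], [-0.017, 1.0, 0.0], [0.0, 0.0, -1.0]]
wrist_force: [0.3, 0.1, 0.2]
finger_gap: 0.0297
grip_force: 0.0
```

```bash
python3 st.py
```

```text
t 12.075 [0.4362 0.0925 0.1586] r 0.1678 ang -178.3 xang -179.03 F [0.3 0.1 0.2] gap 0.0297 g 0.0
```

Request:
apply_moves(plan=[0,0,0,0,-1,0,30,0,0,0,0,-1,0,30,0,0,0,0,0,0,30,0,0,0,0,0,0,30])

```text
time: 12.58
tool_pos: [0.4364, 0.0904, 0.1587]
eef_rot: [[-1.0, -0.017, -0.0], [-0.017, 1.0, 0.0], [0.0, 0.0, -1.0]]
wrist_force: [1.0, 0.3, -0.5]
finger_gap: 0.0299
grip_force: 0.0
```

```bash
python3 st.py
```

```text
t 12.575 [0.4364 0.0904 0.1587] r 0.1677 ang -177.57 xang -179.03 F [ 1.   0.3 -0.5] gap 0.0299 g 0.0
```

Request:
apply_moves(plan=[0,0,0,0,-1,0,30,0,0,0,0,-1,0,30,0,0,0,0,0,0,30,0,0,0,0,0,0,30])

```text
time: 13.08
tool_pos: [0.4364, 0.0894, 0.1587]
eef_rot: [[-1.0, -0.016, -0.0], [-0.016, 1.0, 0.002], [-0.0, 0.002, -1.0]]
wrist_force: [0.1, 5.5, -0.4]
finger_gap: 0.0303
grip_force: 2.9
```

```bash
python3 st.py
```

```text
t 13.075 [0.4364 0.0894 0.1587] r 0.1678 ang -177.24 xang -179.07 F [ 0.1  5.5 -0.4] gap 0.0303 g 2.9322952777147293
```

Request:
apply_moves(plan=[0,0,0,0,2,0,56,0,0,0,1,0,0,56,0,0,0,0,0,0,56,0,0,10,0,0,0,56,0,0,10,0,0,0,56,0,0,10,0,0,0,56,0,0,10,0,0,0,56,0,0,10,0,0,0,56])

```text
time: 14.08
tool_pos: [0.4355, 0.0902, 0.1587]
eef_rot: [[-0.651, 0.759, 0.0], [0.759, 0.651, -0.0], [-0.0, -0.0, -1.0]]
wrist_force: [0.2, -0.2, -0.2]
finger_gap: 0.0557
grip_force: 0.0
```

Request:
apply_moves(plan=[0,0,10,0,0,0,56,0,0,10,0,0,0,56,0,0,10,0,0,0,56,0,0,10,0,0,0,56,0,0,0,0,0,0,32,0,0,0,0,0,0,32,0,0,0,0,0,0,32,0,0,0,0,0,0,32])

```text
time: 15.08
tool_pos: [0.4354, 0.0903, 0.1587]
eef_rot: [[-0.018, 1.0, -0.0], [1.0, 0.018, 0.0], [0.0, -0.0, -1.0]]
wrist_force: [0.7, -0.2, 0.9]
finger_gap: 0.0324
grip_force: 0.0
```

```bash
python3 st.py
```

```text
t 15.075 [0.4354 0.0903 0.1587] r 0.1687 ang -177.57 xang 91.03 F [ 0.7 -0.2  0.9] gap 0.0324 g 0.0
```

Request:
apply_moves(plan=[0,0,0,0,1,0,32,0,0,0,0,1,0,32,0,0,0,0,1,0,32,0,0,0,0,0,0,32,0,0,0,0,0,0,32])

```text
time: 15.7
tool_pos: [0.4375, 0.0904, 0.1585]
eef_rot: [[-0.017, 1.0, -0.002], [1.0, 0.017, 0.0], [0.0, -0.002, -1.0]]
wrist_force: [-4.3, 0.2, 3.2]
finger_gap: 0.0319
grip_force: 2.3
```

```bash
python3 st.py
```

```text
t 15.7 [0.4375 0.0904 0.1585] r 0.1667 ang -177.55 xang 90.98 F [-4.3  0.2  3.2] gap 0.0319 g 2.2722192853689194
```

Request:
apply_moves(plan=[0,0,0,0,-2,0,60,0,0,0,0,0,0,60,0,0,0,0,0,0,60,0,0,0,0,0,-40,70,0,0,0,0,0,-55,70,0,0,0,0,0,-55,70,0,0,0,0,0,-50,70,0,0,0,-40,4,0,70])

```text
time: 16.7
tool_pos: [0.4439, 0.0514, 0.3633]
eef_rot: [[-0.021, 1.0, 0.01], [1.0, 0.021, 0.001], [0.0, 0.01, -1.0]]
wrist_force: [0.3, -0.8, 0.5]
finger_gap: 0.0698
grip_force: 0.0
```

Request:
apply_moves(plan=[0,0,0,-47,5,0,70,0,0,0,-47,5,0,70,0,0,0,-47,5,0,70,0,0,0,-47,5,0,70,0,0,0,-47,5,0,70,0,0,0,-47,5,0,70,0,0,0,-47,5,0,70,0,0,0,-20,2,0,70])

```text
time: 17.7
tool_pos: [0.4842, -0.3003, 0.3582]
eef_rot: [[-0.015, 1.0, -0.0], [1.0, 0.015, -0.0], [-0.0, -0.0, -1.0]]
wrist_force: [0.2, 0.6, -0.8]
finger_gap: 0.0699
grip_force: 0.0
```

```bash
python3 - <<'E'
from h import *
np.set_printoptions(precision=4,suppress=True)
for n in("scene","top"):
  A={}
  for k in range(4):
    c=viewer.capture(n)
    for t in("kiln","cover_hinge","cover_knob","cover_hole","holder","probe_grip"):
        for d in viewer.mark_of(n,t)[:1]:A.setdefault(t,[]).append(d["at"])
  for t in A:print(n,t,len(A[t]),np.median(A[t],0),np.std(A[t],0))
E
python3 st.py
```

```text
scene kiln 4 [0.4953 0.093  0.0022] [0.0479 0.0029 0.0554]
scene cover_hinge 4 [0.6028 0.0973 0.1316] [0.0007 0.0007 0.0009]
scene cover_knob 4 [0.4353 0.0915 0.158 ] [0.0223 0.0005 0.0121]
scene cover_hole 4 [0.4902 0.0918 0.1314] [0.0011 0.0017 0.0007]
scene holder 4 [ 0.4681 -0.5017 -0.0009] [0.0238 0.1285 0.0009]
scene probe_grip 4 [ 0.4848 -0.3789  0.1767] [0.0218 0.2025 0.0089]
top kiln 4 [0.492  0.0932 0.0008] [0.001  0.0006 0.0007]
top cover_knob 4 [0.4351 0.0917 0.163 ] [0.0015 0.0025 0.0007]
top cover_hole 4 [0.4969 0.0948 0.1337] [0.001  0.0007 0.0008]
top holder 4 [ 0.4449 -0.631   0.0012] [0.0016 0.0013 0.0009]
top probe_grip 2 [ 0.5208 -0.2    -0.0009] [0.1921 0.0613 0.0008]
top cover_hinge 3 [0.6063 0.0957 0.1295] [0.0007 0.0025 0.0018]
t 20.5 [ 0.4841 -0.2979  0.3586] r 0.4132 ang -106.87 xang 90.98 F [0.2 0.9 0.3] gap 0.07 g 0.0
```

Request:
apply_moves(plan=[0,0,0,-40,1,0,70,0,0,0,-40,1,0,70,0,0,0,0,0,50,70,0,0,0,0,0,50,70,0,0,0,0,0,30,70,0,0,0,0,0,30,70,0,0,0,0,0,26,70,0,0,0,0,0,0,70])

```text
time: 21.5
tool_pos: [0.4862, -0.3767, 0.1706]
eef_rot: [[-0.017, 1.0, -0.003], [1.0, 0.017, 0.003], [0.003, -0.003, -1.0]]
wrist_force: [0.4, 0.1, 0.3]
finger_gap: 0.0702
grip_force: 0.0
```

Request:
apply_moves(plan=[0,0,0,0,0,0,32,0,0,0,0,0,0,32,0,0,0,0,0,0,32,0,0,0,0,0,0,32])

```text
time: 22.0
tool_pos: [0.4877, -0.378, 0.1732]
eef_rot: [[-0.017, 1.0, 0.001], [1.0, 0.017, -0.001], [-0.001, 0.001, -1.0]]
wrist_force: [-0.1, 0.5, 0.4]
finger_gap: 0.034
grip_force: 0.0
```

```bash
python3 st.py; python3 - <<'E'
from h import *
np.set_printoptions(precision=4,suppress=True)
s=env.get_state();o=[]
for n in("scene","top"):
  c=viewer.capture(n);x,y=map(int,proj(c,s["tool_pos"]))
  for t in("holder","probe_grip"):
    for d in viewer.mark_of(n,t)[:2]:print(n,t,d["at"],d["conf"])
  o.append(cv2.resize(c["frame"][y-50:y+50,x-50:x+50],(400,400),interpolation=2))
cv2.imwrite("pics/c4.png",np.hstack(o))
E
```

```text
t 22.0 [ 0.4877 -0.378   0.1732] r 0.4895 ang -103.75 xang 90.98 F [-0.1  0.5  0.4] gap 0.034 g 0.0
scene holder [0.49, -0.3745, 0.0001] 0.69
scene holder [0.4436, -0.6288, -0.0018] 0.68
scene probe_grip [0.486, -0.3759, 0.1762] 0.66
scene probe_grip [0.605, 0.098, 0.1334] 0.44
top holder [0.4431, -0.6291, 0.0009] 0.83
top holder [0.488, -0.3744, -0.002] 0.73
```

View pics/c4.png

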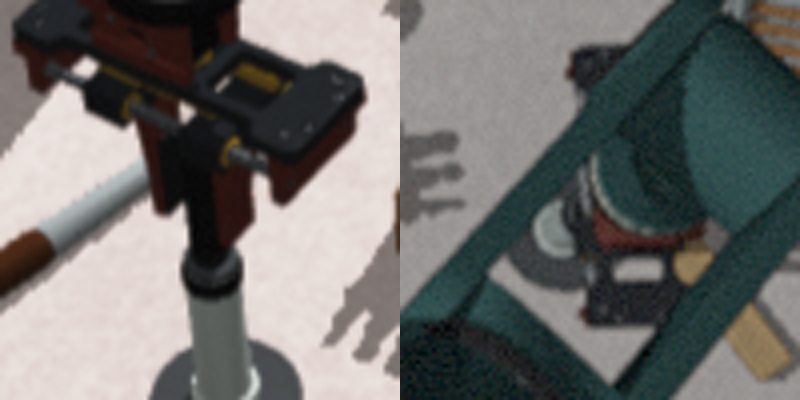

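The handle stands between the pads at left (205,180), with the disc on the holder at (210,275). I'll grip and lift.

Request:
apply_moves(plan=[0,0,0,0,0,0,5,0,0,0,0,0,0,5,0,0,0,0,0,0,5,0,0,0,0,0,0,5,0,0,0,0,0,-15,5,0,0,0,0,0,-20,5,0,0,0,0,0,-25,5,0,0,0,0,0,-25,5])

```text
time: 23.3
tool_pos: [0.4875, -0.3778, 0.2593]
eef_rot: [[-0.017, 1.0, 0.0], [1.0, 0.017, -0.0], [-0.0, 0.0, -1.0]]
wrist_force: [0.1, 0.2, -0.5]
finger_gap: 0.0217
grip_force: 30.0
```

Request:
apply_moves(plan=[0,0,0,0,0,-25,5,0,0,0,0,0,-30,5,0,0,0,0,0,-30,5,0,0,0,0,0,-30,5,0,0,0,0,0,-30,5,0,0,0,0,0,0,5,0,0,0,0,0,0,5])

```text
time: 24.18
tool_pos: [0.487, -0.3774, 0.4018]
eef_rot: [[-0.017, 1.0, -0.001], [1.0, 0.017, 0.001], [0.001, -0.001, -1.0]]
wrist_force: [0.4, 1.1, -2.2]
finger_gap: 0.0217
grip_force: 30.0
```

```bash
python3 st.py; python3 - <<'E'
from h import *
np.set_printoptions(precision=4,suppress=True)
s=env.get_state();print(s["eef_rot"]);o=[]
for k in range(3):
 for n in("scene","top"):
  c=viewer.capture(n)
  for t in("probe_tip","probe_grip","cover_hole"):
    for d in viewer.mark_of(n,t)[:1]:print(n,t,d["at"],d["conf"])
  if n=="scene":
    x,y=map(int,proj(c,s["tool_pos"]));cv2.imwrite("pics/c5.png",cv2.resize(c["frame"][y-50:y+100,x-75:x+75],(600,600),interpolation=2));print(x,y,proj(c,s["tool_pos"]-[0,0,.152]))
E
```

```text
t 24.175 [ 0.487  -0.3774  0.4018] r 0.4891 ang -103.83 xang 90.98 F [ 0.4  1.1 -2.2] gap 0.0217 g 29.999037981033325
[[-0.0171  0.9999 -0.0008]
 [ 0.9999  0.0171  0.0009]
 [ 0.0009 -0.0008 -1.    ]]
scene probe_tip [0.489, -0.3768, 0.244] 0.84
scene probe_grip [0.4855, -0.3779, 0.4056] 0.6
scene cover_hole [0.4893, 0.0916, 0.1342] 0.77
234 194 [240.8091 253.6828]
top probe_tip [0.4909, -0.3758, 0.2408] 0.41
top probe_grip [0.4843, -0.3762, 0.4014] 0.38
top cover_hole [0.4996, 0.095, 0.1322] 0.73
scene probe_tip [0.4381, 0.3691, -0.0027] 0.66
scene probe_grip [0.4868, -0.3795, 0.4081] 0.85
scene cover_hole [0.4886, 0.0883, 0.131] 0.9
234 194 [240.8091 253.6828]
top probe_tip [0.4905, -0.3787, 0.2427] 0.5
top probe_grip [0.4869, -0.3748, 0.4045] 0.57
top cover_hole [0.4966, 0.0992, 0.1289] 0.87
scene probe_tip [0.4867, -0.3768, 0.2459] 0.77
scene probe_grip [0.4863, -0.3813, 0.4089] 0.76
scene cover_hole [0.4913, 0.0922, 0.1307] 0.73
234 194 [240.8091 253.6828]
top probe_tip [0.4901, -0.3745, 0.2444] 0.57
top probe_grip [0.6042, 0.0953, 0.131] 0.6
top cover_hole [0.496, 0.0937, 0.1308] 0.77
```

View pics/c5.png

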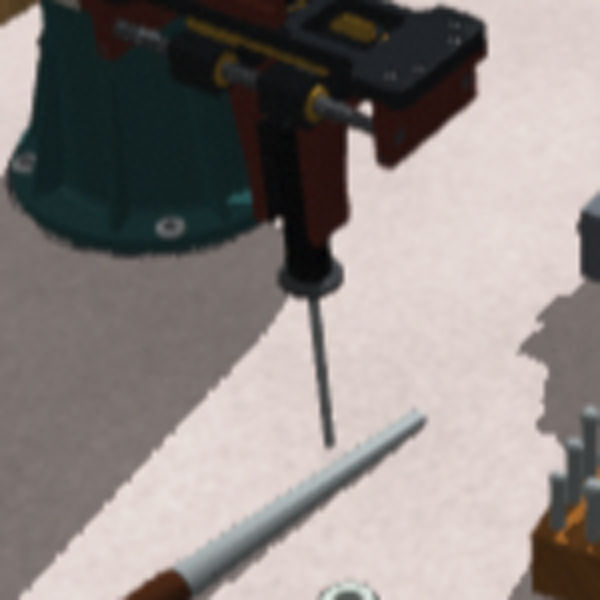

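The probe hangs upright in the fingers, clear of the holder, with its tip at crop (330,443) = image (241.5,255), matching the TCP axis. I'll carry it over the cover.

Request:
apply_moves(plan=[0,0,0,25,1,0,5,0,0,0,40,1,0,5,0,0,0,45,1.5,0,5,0,0,0,45,1.5,0,5,0,0,0,45,1.5,0,5,0,0,0,45,1.5,0,5,0,0,0,45,1.5,0,5,0,0,0,45,1.5,0,5])

```text
time: 26.38
tool_pos: [0.4918, -0.0401, 0.4029]
eef_rot: [[-0.018, 1.0, 0.0], [1.0, 0.018, 0.001], [0.001, 0.0, -1.0]]
wrist_force: [0.2, 0.0, -1.9]
finger_gap: 0.0215
grip_force: 30.0
```

Request:
apply_moves(plan=[0,0,0,45,1.5,0,5,0,0,0,40,1,0,5,0,0,0,30,1,0,5,0,0,0,20,0.5,0,5,0,0,0,0,0,0,5,0,0,0,0,0,0,5])

```text
time: 27.12
tool_pos: [0.4939, 0.0923, 0.4028]
eef_rot: [[-0.018, 1.0, -0.0], [1.0, 0.018, -0.0], [-0.0, -0.0, -1.0]]
wrist_force: [-1.6, -0.8, -2.3]
finger_gap: 0.0217
grip_force: 30.0
```

```bash
python3 st.py
```

```text
t 27.125 [0.4939 0.0923 0.4028] r 0.1103 ang -177.28 xang 91.01 F [-1.6 -0.8 -2.3] gap 0.0217 g 29.99876081943512
```

Request:
apply_moves(plan=[0,0,0,1,-1,30,5,0,0,0,0,0,30,5,0,0,0,0,0,25,5,0,0,0,0,0,0,5,0,0,0,0,0,0,5])

```text
time: 27.75
tool_pos: [0.494, 0.0929, 0.3187]
eef_rot: [[-0.016, 1.0, 0.001], [1.0, 0.016, 0.0], [0.0, 0.001, -1.0]]
wrist_force: [-1.0, -0.1, -0.9]
finger_gap: 0.0218
grip_force: 30.0
```

```bash
python3 st.py; python3 - <<'E'
from h import *
np.set_printoptions(precision=4,suppress=True)
s=env.get_state();p=s["tool_pos"];o=[]
for n in("scene","top"):
 A={}
 for k in range(5):
  c=viewer.capture(n)
  for t in("probe_tip","cover_hole"):
    d=viewer.mark_of(n,t)
    d=[e for e in d if np.hypot(*(np.array(e["at"])[:2]-p[:2]))<.03]
    if d:A.setdefault(t,[]).append(d[0]["at"])
 for t in A:print(n,t,len(A[t]),np.mean(A[t],0),np.std(A[t],0))
 q=proj(c,[.4929,.0933,.132]);x,y=map(int,q);tp=proj(c,[p[0],p[1],p[2]-.158])
 ox,oy=x-30,y-35
 print(n,"crop px: hole",((q-[ox,oy])*400/60).round(),"tip",((tp-[ox,oy])*400/60).round())
 o.append(cv2.resize(c["frame"][oy:oy+60,ox:ox+60],(400,400),interpolation=2))
cv2.imwrite("pics/c6.png",np.hstack(o))
E
```

```text
t 27.75 [0.494  0.0929 0.3187] r 0.1101 ang -177.59 xang 90.94 F [-1.  -0.1 -0.9] gap 0.0218 g 29.99875545501709
scene probe_tip 5 [0.4946 0.0955 0.1621] [0.0008 0.0011 0.0013]
scene cover_hole 5 [0.4902 0.0922 0.1318] [0.0013 0.0014 0.0017]
scene crop px: hole [205. 239.] tip [211. 183.]
top cover_hole 5 [0.4977 0.0944 0.1327] [0.0015 0.0012 0.0003]
top crop px: hole [206. 240.] tip [199. 229.]
```

View pics/c6.png

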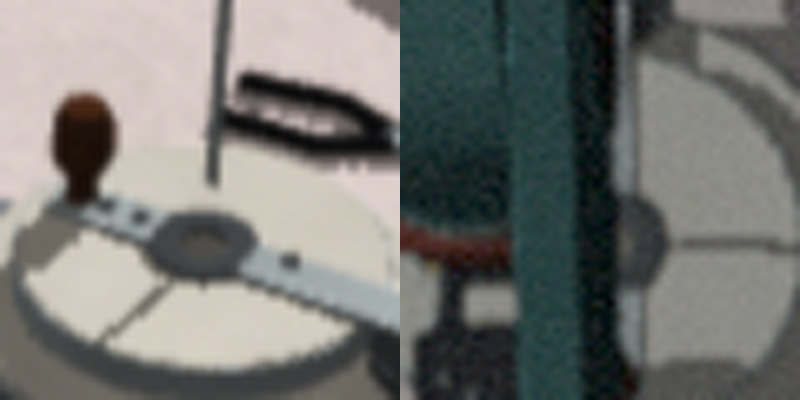

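Left panel: the stem tip is at (213,185), against (211,183) predicted. The collar's hole is at (204,240), against (205,239) predicted. The touch-based positions therefore agree with the picture to about 1 mm. One subpixel check of stem and hole before lowering.

```bash
python3 - <<'E'
from h import *
np.set_printoptions(precision=3,suppress=True)
s=env.get_state();p=s["tool_pos"];R=s["eef_rot"]
f=[];
for k in range(4):
    c=viewer.capture("scene");f.append(c["frame"].astype(float))
g=np.mean(f,0).mean(2)
for h in(.02,.04,.06,.08):
    q=proj(c,[p[0],p[1],p[2]-.158+h]);r=int(round(q[1]));u0=int(round(q[0]))
    a=g[r,u0-5:u0+6];w=np.clip(np.median(a)-15-a,0,None)
    # predicted u at that row
    q2=proj(c,[p[0],p[1],p[2]-.158+h+.01]);up=q[0]+(r-q[1])*(q2[0]-q[0])/(q2[1]-q[1])
    print(h,"obs u",(w*np.arange(u0-5,u0+6)).sum()/w.sum(),"pred",up)
q=proj(c,[.4929,.0933,.132]);x,y=map(int,q.round())
m=(g[y-9:y+10,x-12:x+13]<125).astype(np.uint8);print(q);print(g[y-7:y+8,x-10:x+11].round().astype(int))
# image jacobian px/mm
for d in([.001,0,0],[0,.001,0]):print(proj(c,np.array([.4929,.0933,.132])+d)-q)
E
```

```text
0.02 obs u 353.5264187866928 pred 353.907707900836
0.04 obs u 355.7174623937214 pred 354.4180249469638
0.06 obs u 354.53358364622443 pred 354.8554395579305
0.08 obs u 355.07299787384835 pred 355.2928541688971
[352.733 186.844]
[[198 201 202 202 200 200 198 196 196 195 193 193 198 199 199 199 199 200
  200 200 200]
 [179 189 194 198 198 197 194 186 184 185 186 187 195 196 198 199 199 200
  200 200 200]
 [132 158 177 184 175 167 163 146 142 142 145 149 169 174 187 197 199 200
  199 199 199]
 [ 84 132 165 154 115  88  85  81  81  81  81  86 102 111 147 173 189 199
  200 200 199]
 [114 144 145 111  78  70  68  64  63  63  63  67  73  75  86 111 153 194
  199 199 199]
 [160 153 101  75  70  69  65  56  52  55  52  55  65  70  73  77 100 175
  198 200 199]
 [140 123  78  69  70  68  62  65  62  68  62  57  56  68  72  73  81 134
  196 199 199]
 [ 90  74  69  69  70  70  66  73  75  75  75  74  66  68  71  71  77 119
  189 193 196]
 [100  65  67  69  71  71  73  74  76  76  77  77  78  75  71  74  94 140
  168 176 183]
 [119  82  63  65  69  70  70  73  75  75  76  74  73  72  73  90 121 158
  164 166 162]
 [152 109  67  59  62  65  69  70  72  72  72  71  70  70  81 125 149 163
  164 164 158]
 [193 151 100  78  63  57  62  63  66  66  66  66  63  65  84 138 156 163
  165 166 163]
 [202 192 152 137  93  78  70  70  64  59  64  68  66  73  83 107 127 140
  151 168 165]
 [201 197 173 161 121 142 140 138 125  93 125 133 134 138 141 133 100  97
  117 146 144]
 [197 172 124 124 154 192 196 196 190 160 191 195 195 195 195 190 154 144
  135 103 100]]
[0.316 0.119]
[ 0.179 -0.181]
```

Request:
apply_moves(plan=[0,0,0,0.5,-1,10,5,0,0,0,0,0,5,5,0,0,0,0,0,0,5,0,0,0,0,0,0,5])

```text
time: 29.95
tool_pos: [0.4924, 0.0938, 0.3027]
eef_rot: [[-0.017, 1.0, -0.0], [1.0, 0.017, 0.0], [0.0, -0.0, -1.0]]
wrist_force: [-0.4, 0.4, -1.4]
finger_gap: 0.0214
grip_force: 30.0
```

```bash
python3 st.py
```

```text
t 29.95 [0.4924 0.0938 0.3027] r 0.1116 ang -178.11 xang 90.98 F [-0.4  0.4 -1.4] gap 0.0214 g 29.99892622232437
```

Within about 0.5 mm of the hole axis (0.4929, 0.0933). Lowering 72 mm.

Request:
apply_moves(plan=[0,0,0,0,0.5,10,5,0,0,0,0,0,10,5,0,0,0,0,0,10,5,0,0,0,0,0,10,5,0,0,0,0,0,10,5,0,0,0,0,0,10,5,0,0,0,0,0,7,5,0,0,0,0,0,4,5])

```text
time: 30.95
tool_pos: [0.4928, 0.0938, 0.2312]
eef_rot: [[-0.017, 1.0, -0.0], [1.0, 0.017, 0.0], [0.0, -0.0, -1.0]]
wrist_force: [0.9, 0.6, -0.9]
finger_gap: 0.0217
grip_force: 30.0
```

Request:
apply_moves(plan=[0,0,0,0,0,0,5,0,0,0,0,0,0,5,0,0,0,0,0,0,5,0,0,0,0,0,0,5])

```text
time: 31.45
tool_pos: [0.493, 0.0939, 0.2319]
eef_rot: [[-0.017, 1.0, 0.0], [1.0, 0.017, 0.0], [0.0, 0.0, -1.0]]
wrist_force: [0.2, -0.2, -2.1]
finger_gap: 0.0218
grip_force: 30.0
```

```bash
python3 st.py; python3 - <<'E'
from h import *
p=env.get_state()["tool_pos"]
c=viewer.capture("scene");x,y=map(int,proj(c,[.4929,.0933,.132]))
q=proj(c,[p[0],p[1],.132]);print("axis at mouth px",(q-[x-40,y-45])*7.5)
cv2.imwrite("pics/c7.png",cv2.resize(c["frame"][y-45:y+35,x-40:x+40],(600,600),interpolation=2))
E
```

```text
t 31.45 [0.493  0.0939 0.2319] r 0.1111 ang -178.12 xang 90.98 F [ 0.2 -0.2 -2.1] gap 0.0218 g 29.998858273029327
axis at mouth px [306.48497043 343.17273962]
```

View pics/c7.png

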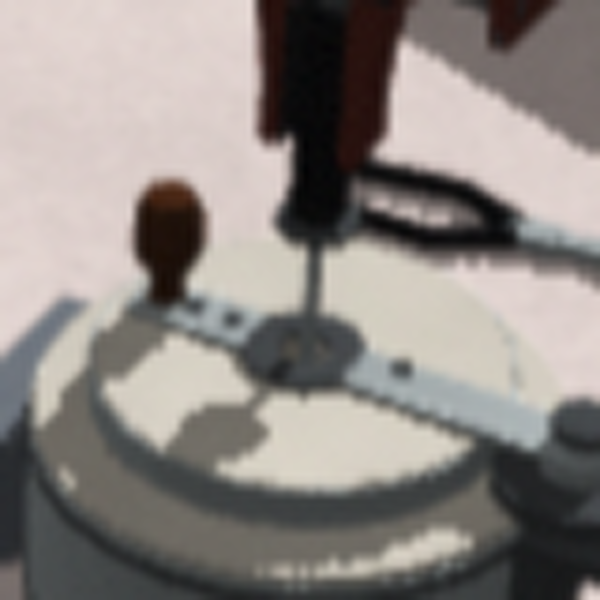

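The stem goes upright into the middle of the collar at about (306,345), with the cover shut. The wrist force is only the probe's weight, and the tip is at about 74 mm. Handing in.

```bash
python3 -c "
from h import *
print(workorder.close_job())"
```

```text
the job is handed in; nothing more can be done
None
```

I handed the job in with the cover shut in its detent and the probe still gripped upright in the guide hole, its tip about 74 mm above the bench and about 1 mm off the hole's axis; I saw no sign of contact with the cover or kiln, but the hand-in returned no verdict.

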